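Set the length stop of a cutting gauge to its middle notch

ROBOT

A 6-joint arm with a two-finger parallel gripper is mounted at the origin on the work surface; the furniture and walls round the work are solid. World frame = base frame: x ahead of the robot, y to its left, z up, the work surface at z = 0. Lengths are in m, angles in rad, forces in N, time in s.
With the tool pointing down it reaches from about 0.3 to 0.775 m from the base axis. Payload 14.6 kg.
Tool frame: the origin (TCP) lies midway between the tips of the shut fingers; the grasp point (between the pads) lies 19 mm behind it; z points along the fingers, y is the line along which they close (so a half turn about z gives the same grasp; the last joint's range is limited). The gripper opens to 85 mm and grips with 20 to 120 N. Pads are 22 mm wide; open, the fingers measure 114 mm over their backs; the gripper's body (76 mm by 85 mm) begins 54 mm behind the grasp point. The pads swing forward as they close: fully open they stand 13 mm farther back than shut.
Start: joints at [1.12, 0.3, 1.521, -0, 1.321, -0.067], TCP at [0.206, 0.51, 0.231] pointing down, gripper open.
Joint ranges: [-3.03, 3.03], [-0.79, 2.21], [0.23, 2.52], [-1.04, 4.18], [0, 3.07], [-2.55, 2.55]. Speed limits (rad/s): [2.22, 2.22, 2.57, 3.14, 3.14, 3.14].

INTERFACE

Orientations are given as a rotation vector (axis times angle).
In Python, from rig import robot, optics gives the robot as it stands.
- The arm moves only by the tool play_rows, never from a script. Its argument "targets" is one flat list of numbers, 5 for each row, row after row: the shift along the tool's x, y, z in m, then the turn about the tool's z in rad, then the closure, from 0 (fully open) to 1 (shut). In form: [x, y, z, twist, gripper, x, y, z, twist, gripper, ...]. A call has 1 to 12 rows; each row shifts and turns the commanded pose from where the row before left it, along the tool's axes as they then stand; what a row does not reach is not made up. A row lasts 1/8 s, in which the tool goes at most 62.5 mm and 10.7 degrees, less where a joint would pass 70% of its speed; a pose out of reach is approached as far as the arm can. A call is refused whole if a number of a shift passes 0.0625 or a number of a turn 0.188, either way. A call with a gripper value outside its range is refused whole. The fingers move at their own pace and stop on an object; the grip force is fixed at half the most. Time passes only in rows, so rows that do not move let the fingers close. It gives the time, the measured TCP pose, the force, the opening and the grip force at its end, in the units of the state.
- robot.get_obs(): the state, without advancing time (a new reading comes with each control period).
- optics.camera(name): name is "scene" or "side" or "wrist"; returns a dict with "image" (384x512x3 uint8, red, green, blue), "fx", "fy", "cx", "cy" (pixels), "origin" and "rotation" of the camera in the world. Camera axes: x right, y down, z forward; pixel columns grow to the right and rows downward; lengths in m; the calibration is good to about 2 mm. A picture is of the moment at which its call begins. There is no depth.
- robot.hand_in(): hands the job in; it is judged then, once.
The state is a dict: "clock": time; "joints": joint angles; "joint_vel": joint speeds; "effort": joint torques, N m; "position": TCP position; "eef_rot": TCP orientation; "ft_force": force on the tool from outside, world axes, zero at the start; "torque": the same for the moment, N m; "gripper_width": finger opening in m; "finger_force": force on a finger pad.
Only numpy, scipy, OpenCV 4.12 (cv2) and the standard library are available. Lean on these libraries where they do the work, as an engineer would, in place of code of your own. Each camera call takes 0.05 s, during which the arm holds its last target. There are 200 camera calls.

TASK

Set the cutting gauge to its middle length: with the fingertips, gently push the upright plate of the sliding stop away from you along the rail, past the first notch, until the spring pin drops into the middle one of the three notches, and do not run on past it. Only push, do not grip the plate or touch the pin's black knob, and leave the other things standing where they are. Then draw the hand clear.

Things in the scene. Friction and masses are not known exactly. Their poses are not given: they have to be found in the camera images.
- gauge: Cutting-length gauge fixed to the table: white board 194 x 112 x 12 mm, long side along its x axis, with a dark steel rail (18 mm wide, top 34 mm up) along its +y side between two steel end blocks 41 mm high. Its +x is the way the stop must go: away from the robot, 0.1 to 0.6 rad to the left of straight ahead. Origin on the table, 11 mm to +x of the board's middle.
- stop (a joint): Travel of the stop towards the gauge's +x, m, 0 to 0.105. Its pin is over the first notch at 0.033, the middle one at 0.063, the last at 0.093; it starts short of the first. Sliding takes 1 to 2.5 N. A notch pulls it in from up to 5 mm either side, so the push drops to nothing; pushing it out again takes 7 to 10 N over 5 mm of travel.
- pin (a joint): How far the stop's spring pin has dropped, m: about 0 on the flat rail top, about 0.005 when seated in a notch.
- plate_centre (a point): Centre of the near (-x) face of the stop's upright plate: the face to push. The plate is 100 mm wide across the gauge, 8 mm thick, lower edge 40 mm and upper edge 96 mm above the table; this point is 68 mm up. On its near side nothing stands above 41 mm. Axes as the gauge's; moves with the stop.
- pin_axis (a point): Point on the pin's axis at the height of the rail's top, 24 mm to +x of the plate's near face and 28 mm to +y of its middle; moves with the stop.
- notch1 (a point): First (nearest) of three V notches in the rail's top, 13 mm wide and 6.5 mm deep; centre of its mouth.
- notch2 (a point): Middle notch, 30 mm on, the target; centre of its mouth.
- notch3 (a point): Last notch, 30 mm farther; centre of its mouth.
- pin_knob (a point): Centre of the top of the round black knob on the spring pin, 18 mm wide and 10 mm high, just beyond the plate: 77 mm above the table on the flat rail, 72 mm when the pin is in a notch.
- tin: Bystander: closed food tin, 75 mm wide, 58 mm tall; origin at the centre of its underside.
- spice_jar: Bystander: spice jar, 41 mm wide, 103 mm tall; origin at the centre of its underside.
- cup: Bystander: small black portion cup, 65 mm wide, 38 mm tall; origin at the centre of its underside.
- pot: Bystander: small speckled pot, 73 mm wide, 65 mm tall; origin at the centre of its underside.
- timer: Bystander: round kitchen timer, 67 mm wide, 36 mm tall; origin at the centre of its underside.
- mill: Bystander: pepper mill, 44 mm wide, 90 mm tall; origin at the centre of its underside.

How it is judged:
On the way, in this order (a step that is already met when the one before it is completed fails the run):
1. the stop is pushed past the first notch (value of joint stop above 0.043 m).
2. the pin has dropped into the middle notch (value of joint stop between 0.06 and 0.066 m and value of joint pin above 0.0035 m), for 0.2 s.
At the end, for the whole second after the job is handed in: The stop rests within 3 mm of the middle notch with its pin dropped at least 3.5 mm into it (all of step 2 and velocity of joint stop between -0.005 and 0.005 m/s); the robot touches nothing.
It fails at once if the stop runs past the middle notch (value of joint stop above 0.074 m).
It fails at once if the stop is pinched between the fingers (both faces of its plate, or both flanks of its saddle) ((contact force between the fingers and stop_c0 above 0.5 N and contact force between the fingers and stop_c1 above 0.5 N) or (contact force between the fingers and stop_c3 above 0.5 N and contact force between the fingers and stop_c4 above 0.5 N)).
It fails at once if the plate is pushed with more than 25 N (contact force between any of the fingers, the arm and stop_c0 above 25 N).
It fails at once if the pin's knob is touched (contact force between any of the fingers, the arm and pin_c1 above 0.5 N).
It fails at once if a bystander is moved by more than 20 mm, lifted or tipped (distance of any of tin, spice_jar, cup, pot, timer, mill from where it was at the start of the episode above 0.02 m or angle between any of tin, spice_jar, cup, pot, timer, mill's own z axis and vertical above 0.3 rad).
It also fails if it takes over 40 s, if anything falls off the work surface, if the arm or the gripper's body presses on something with over 40 N, if the wrist force passes 120 N, or if a joint passes its speed limit or range.

## Working session

There is one attempt and no reset: what is moved stays moved. The work goes in short steps, Python scripts to look and compute and a tool call to move; the robot and the scene stay as the last step left them, time stands still between calls to the robot, and variables do not carry over. Pictures are saved under pics/ and viewed, at most 10 in all, crops included, and the job is handed in when it is done.

Besides the shell and the picture viewer there is one more tool, called after "Request:" as name(argument=value, ...), one argument or row to a line, values as JSON. play_rows: Moves the arm, as the interface text tells. Its arguments: {"type":"object","properties":{"targets":{"type":"array","items":{"type":"number"}}},"required":["targets"]}

```bash
mkdir -p pics
python3 - <<'E'
from rig import robot, optics
import cv2,numpy as np
o=robot.get_obs(); print(o['clock'],o['position'],o['eef_rot'],o['ft_force'],o['gripper_width'])
for n in ['scene','side']:
    c=optics.camera(n); cv2.imwrite(f'pics/{n}0.png',cv2.resize(c['image'][...,::-1],(800,600),interpolation=cv2.INTER_CUBIC))
    print(n,c['fx'],c['cx'],c['cy'],c['origin'],np.round(c['rotation'],3).tolist())
E
```

```text
0.0 [0.20586134 0.50977077 0.23071587] [-5.99174782e-01 -3.08364119e+00  1.75650603e-03] [-0.34761339  0.05495707  0.5342727 ] 0.08559257576269332
scene 453.9634937799969 253.10064978818437 192.78716716149847 [ 0.1431966  -0.41400001  0.73821841] [-2.304, 0.716, -0.254]
side 420.48767367527887 260.46942607842925 198.8529927381671 [ 0.50064045 -0.5982659   0.62142564] [-2.221, -0.002, 0.017]
```

View pics/scene0.png

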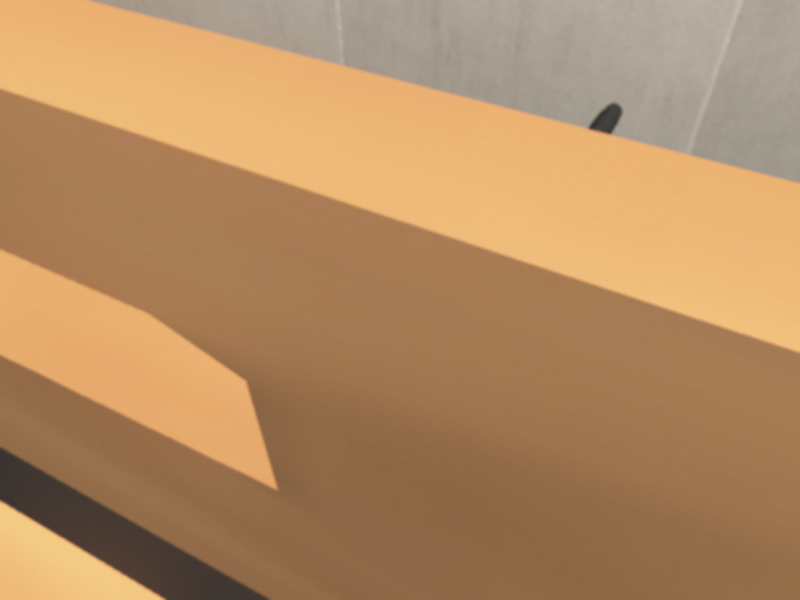

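View pics/side0.png

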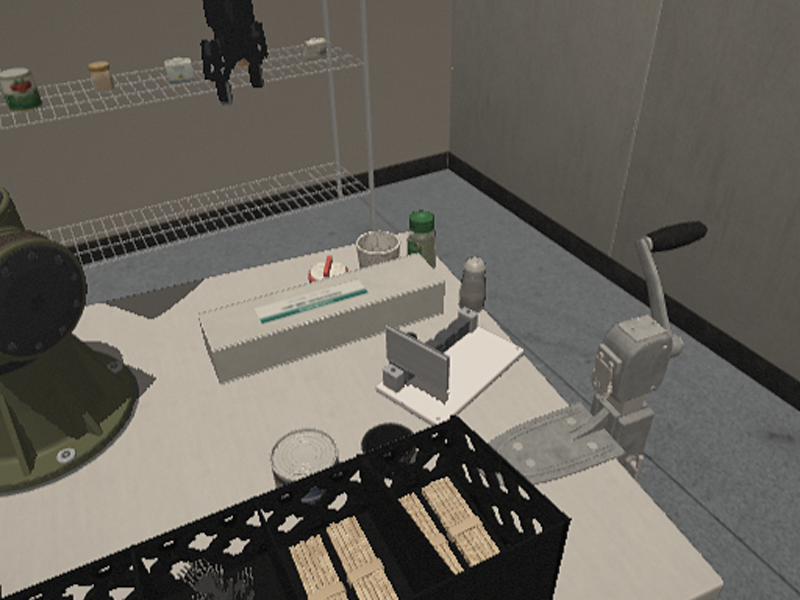

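The scene camera is blocked by furniture. The side view shows the gauge at about (450,370), the plate at (418,362), a long box to its left, and the tin and cup to the near right.

```bash
cat > h.py <<'E'
import numpy as np,cv2
from scipy.spatial.transform import Rotation as R
def ray(c,u,v,z):
    d=R.from_rotvec(c['rotation']).as_matrix()@np.array([(u-c['cx'])/c['fx'],(v-c['cy'])/c['fy'],1]); o=np.array(c['origin'])
    return o+d*(z-o[2])/d[2]
def proj(c,P):
    p=(np.atleast_2d(P)-c['origin'])@R.from_rotvec(c['rotation']).as_matrix()
    return np.c_[c['fx']*p[:,0]/p[:,2]+c['cx'],c['fy']*p[:,1]/p[:,2]+c['cy']]
E
python3 - <<'E'
from rig import robot, optics
from h import *
c=optics.camera('side')
cv2.imwrite('pics/crop1.png',cv2.resize(c['image'][180:280,225:345,::-1],(720,600),interpolation=cv2.INTER_CUBIC))
k=512/800
for n,u,v,z in [('board R',522,350,.012),('board near',440,420,.012),('board left',378,388,.012),('boxtop right',445,285,.06),('boxbot',222,382,0),('tin',305,450,.058),('plate TL',387,326,.096),('plate TR',449,358,.096),('cup',390,435,.038),('mill top',474,262,.09)]:
    print(n,ray(c,u*k,v*k,z).round(3))
E
```

```text
board R [0.651 0.11  0.012]
board near [ 0.531 -0.024  0.012]
board left [0.45  0.034 0.012]
boxtop right [0.544 0.202 0.06 ]
boxbot [0.234 0.059 0.   ]
tin [ 0.377 -0.112  0.058]
plate TL [0.464 0.06  0.096]
plate TR [ 0.541 -0.002  0.096]
cup [ 0.47  -0.072  0.038]
mill top [0.587 0.218 0.09 ]
```

View pics/crop1.png

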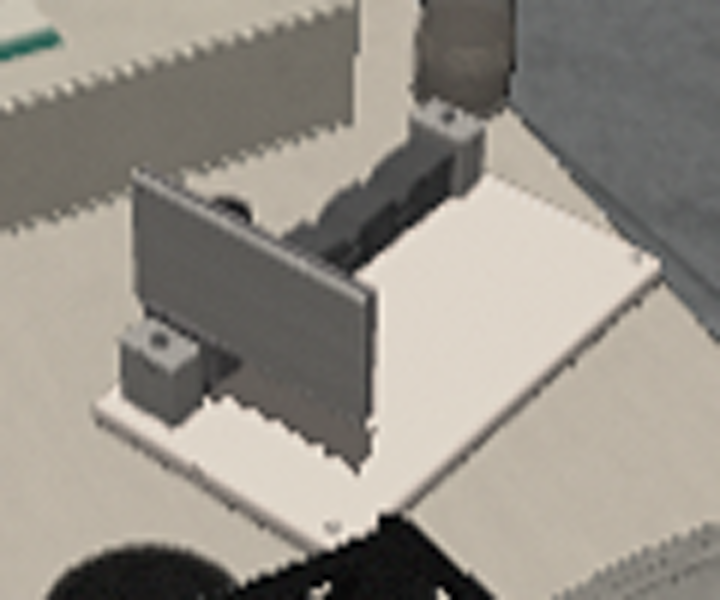

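```bash
cat > fit.py <<'E'
from rig import robot, optics
from h import *
from scipy.optimize import least_squares
c=optics.camera('side')
px=lambda a:np.array(a)/6+[225,180]-0.4
obs=px([[660,262],[95,408],[135,183],[368,303],[370,430]])
e0,e1=px([415,505]),px([660,262])
def pts(p):
    x,y,t,xp,yp=p
    L=np.array([[.086,-.056,.012],[-.108,.056,.012],[xp,yp+.05,.096],[xp,yp-.05,.096],[xp,yp-.05,.04],[-.05,-.056,.012],[-.108,-.056,.012]])
    M=np.array([[np.cos(t),-np.sin(t),0],[np.sin(t),np.cos(t),0],[0,0,1]])
    return L@M.T+[x,y,0]
def f(p):
    q=proj(c,pts(p)); r=(q[:5]-obs); r[4]*=.5
    d=e1-e0; n=np.array([-d[1],d[0]])/np.linalg.norm(d)
    return np.r_[r.ravel(),(q[5]-e0)@n]
s=least_squares(f,[.55,.03,.6,-.06,0])
print(s.x.round(4),f(s.x).round(2)); P=pts(s.x); print(P.round(4).tolist()); print('plate centre',((P[2]+P[3])/2).round(4))
E
python3 fit.py
```

```text
[ 0.5573  0.0826  0.8885 -0.08    0.0085] [ 1.02 -0.53 -0.66  0.57 -0.65 -0.57  0.7   0.28 -0.19  0.29 -0.42]
[[0.655, 0.114, 0.012], [0.4457, 0.0341, 0.012], [0.4615, 0.0574, 0.096], [0.5391, -0.0056, 0.096], [0.5391, -0.0056, 0.04], [0.5692, 0.0085, 0.012], [0.5327, -0.0365, 0.012]]
plate centre [0.5003 0.0259 0.096 ]
```

Request:
play_rows(
  targets=[-0.0324,-0.0328,-0.002,0,1,-0.0324,-0.0328,-0.002,0,1,-0.0324,-0.0328,-0.002,0,1,-0.0324,-0.0328,-0.002,0,1,-0.0324,-0.0328,-0.002,0,1,-0.0324,-0.0328,-0.002,0,1,-0.0324,-0.0328,-0.002,0,1,-0.0324,-0.0328,-0.002,0,1,-0.0324,-0.0328,-0.002,0,1,-0.0324,-0.0328,-0.002,0,1,-0.0324,-0.0328,-0.002,0,1,-0.0324,-0.0328,-0.002,0,1],
)

```text
clock: 1.7
position: [0.4194, -0.0021, 0.2555]
eef_rot: [0.599, 3.084, 0.0]
ft_force: [0.3, 1.1, 0.4]
gripper_width: -0.0003
finger_force: 0.0
```

Request:
play_rows(
  targets=[0,0,0,0.18,1,0,0,0,0.18,1,0,0,0,0.18,1,0,0,0,0.18,1,0,0,0,0.18,1,0,0,0,0.18,1,0,0,0,0.18,1,0,0,0,0.18,1,0,0,0,0.18,1,0,0,0,0.18,1,0,0,0,0.1,1],
)

```text
clock: 3.08
position: [0.419, -0.0006, 0.2552]
eef_rot: [-2.86, -1.3, 0.0]
ft_force: [0.9, -0.4, -0.8]
gripper_width: 0.0001
finger_force: 0.0
```

Run:
```python
from rig import robot, optics
from h import *
o=robot.get_obs(); print(o['clock'],o['position'],o['joints'],o['ft_force']); print(R.from_rotvec(o['eef_rot']).as_matrix().round(3))
c=optics.camera('wrist');print(c['origin'],c['rotation'],c['fx']); cv2.imwrite('pics/w1.png',cv2.resize(c['image'][...,::-1],(800,600),interpolation=cv2.INTER_CUBIC))
```

```text
3.075 [ 0.41900086 -0.00056943  0.25521187] [-8.88138523e-02 -1.83429612e-02  1.82729759e+00 -1.26657733e-05
  1.33279929e+00  6.28698812e-01] [ 0.89545907 -0.41924056 -0.81274282]
[[ 0.658  0.753 -0.   ]
 [ 0.753 -0.658  0.   ]
 [-0.    -0.    -1.   ]]
[0.46547621 0.05280978 0.39735552] [ 2.68856086 -1.00917577 -0.14311649] 332.9582697679548
```

View pics/w1.png

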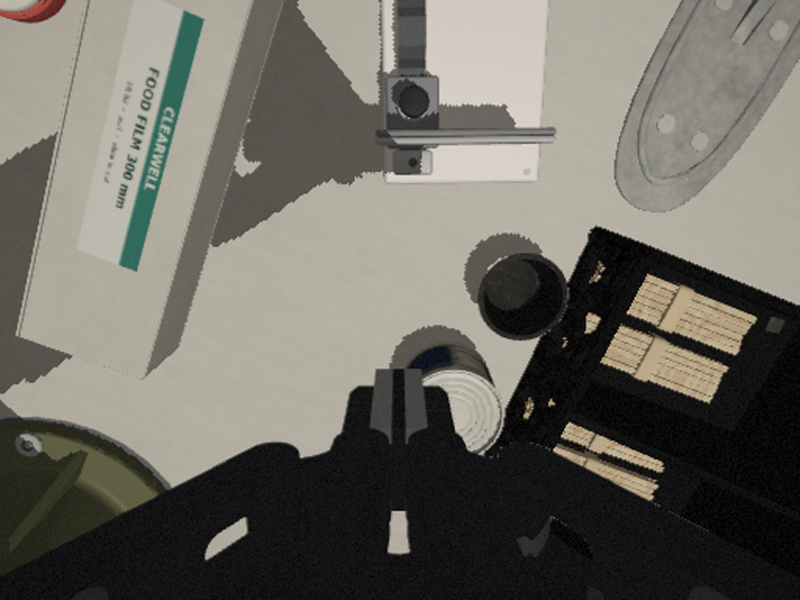

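Run:
```python
from rig import robot, optics
from h import *
c=optics.camera('wrist');k=512/800
o=robot.get_obs();p=o['position'];M=R.from_rotvec(o['eef_rot']).as_matrix()
for n,u,v,z in [('plate L near',377,139,.096),('plate R near',555,139,.096),('plate L far',377,130,.096),('board nearL',385,181,.012),('board near R',538,182,.012),('board R edge',547,5,.012),('board L edge',381,5,.012),('block',412,162,.041),('knob',413,99,.077),('cup L',480,290,.038),('cup top',525,254,.038),('tin top',455,368,.058),('tin L',420,395,.058),('boxcorner top',165,265,.07),('box R bot',205,275,0)]:
    q=ray(c,u*k-.2,v*k-.2,z); print(n,q.round(4),'tool',(M.T@(q-p)).round(4))
```

```text
plate L near [0.4612 0.0649 0.096 ] tool [ 0.0771 -0.0109  0.1592]
plate R near [ 5.351e-01 -1.000e-04  9.600e-02] tool [0.0764 0.0874 0.1592]
plate L far [0.4644 0.0684 0.096 ] tool [ 0.0819 -0.0109  0.1592]
board nearL [0.445 0.043 0.012] tool [ 0.0499 -0.0089  0.2432]
board near R [ 0.5275 -0.0306  0.012 ] tool [0.0484 0.1017 0.2432]
board R edge [0.601  0.0568 0.012 ] tool [0.1626 0.0999 0.2432]
board L edge [0.5186 0.1294 0.012 ] tool [ 0.1634 -0.0099  0.2432]
block [0.4681 0.0411 0.041 ] tool [0.0636 0.0099 0.2142]
knob [0.4912 0.0683 0.077 ] tool [0.0993 0.0095 0.1782]
cup L [ 0.4467 -0.0579  0.038 ] tool [-0.0251  0.0585  0.2172]
cup top [ 0.4868 -0.0584  0.038 ] tool [0.0007 0.0891 0.2172]
tin top [ 0.3988 -0.0844  0.058 ] tool [-0.0766  0.0397  0.1972]
tin L [ 0.3666 -0.084   0.058 ] tool [-0.0973  0.0151  0.1972]
boxcorner top [0.3071 0.0985 0.07  ] tool [ 0.0016 -0.1494  0.1852]
box R bot [0.2907 0.0823 0.    ] tool [-0.0214 -0.1512  0.2552]
```

The wrist view shows the plate edge-on at (377–555,139), the knob at (413,99) and the rail running straight up the picture, so tool x already points along the rail. I'll come down short of the plate, between the rail and the plate's middle.

Request:
play_rows(
  targets=[0.006,0.004,0.033,0,1,0.006,0.004,0.033,0,1,0.006,0.004,0.033,0,1,0.006,0.004,0.033,0,1,0.006,0.004,0.033,0,1,0,0,0.031,-0.012,1,0,0,0,0,1,0,0,0,0,1],
)

```text
clock: 4.18
position: [0.4543, 0.009, 0.0604]
eef_rot: [2.848, 1.325, 0.002]
ft_force: [0.0, -0.0, 0.0]
gripper_width: 0.0002
finger_force: 0.0
```

```bash
cat > st.py <<'E'
from rig import robot
from h import *
o=robot.get_obs();M=R.from_rotvec(o['eef_rot']).as_matrix()
d=np.array([.648,.761,0]); print(o['clock'],o['position'].round(4),'along',((o['position']-[.419,-.0006,0])@d).round(4),'push force',(-(o['ft_force']@d)).round(2),o['ft_force'].round(2))
E
python3 st.py
python3 - <<'E'
from rig import optics; import cv2
c=optics.camera('side'); cv2.imwrite('pics/s2.png',cv2.resize(c['image'][140:290,190:390,::-1],(800,600),interpolation=cv2.INTER_CUBIC))
E
```

```text
4.175 [0.4543 0.009  0.0604] along 0.0302 push force -0.02 [ 0.04 -0.    0.03]
```

View pics/s2.png

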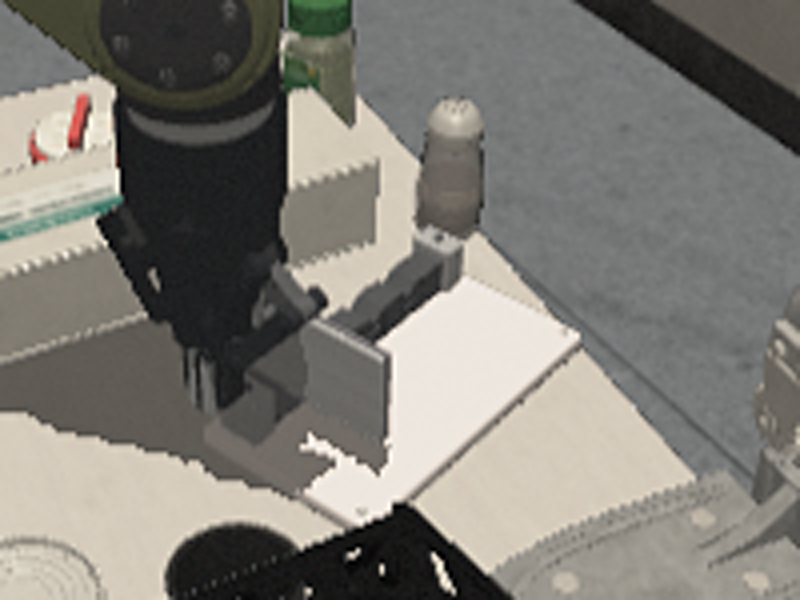

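The fingers stand short of the plate at about (235,385) in the crop, and nothing has been touched. I'll move up to contact.

Request:
play_rows(
  targets=[0.006,0,0,0,1,0.006,0,0,0,1,0.006,0,0,0,1,0.006,0,0,0,1,0,0,0,0,1],
)

```text
clock: 4.85
position: [0.4695, 0.0277, 0.0592]
eef_rot: [-2.849, -1.324, 0.0]
ft_force: [0.1, 0.2, 0.2]
gripper_width: -0.0002
finger_force: 0.0
```

Request:
play_rows(
  targets=[0.003,0,0,0,1,0.003,0,0,0,1],
)

```text
clock: 5.1
position: [0.4732, 0.032, 0.0593]
eef_rot: [-2.849, -1.323, 0.0]
ft_force: [-0.0, -0.2, 0.7]
gripper_width: 0.0001
finger_force: 0.0
```

Request:
play_rows(
  targets=[0.003,0,0,0,1,0.003,0,0,0,1],
)

```text
clock: 5.35
position: [0.4771, 0.0365, 0.0593]
eef_rot: [2.849, 1.324, -0.001]
ft_force: [-2.3, -2.6, 0.4]
gripper_width: -0.0001
finger_force: 1.4
```

```bash
python3 st.py
```

```text
5.35 [0.4771 0.0365 0.0593] along 0.0659 push force 3.51 [-2.32 -2.64  0.43]
```

Request:
play_rows(
  targets=[0.002,0,0,0,1,0,0,0,0,1],
)

```text
clock: 5.6
position: [0.4784, 0.0382, 0.0593]
eef_rot: [-2.849, -1.324, -0.0]
ft_force: [0.5, 0.7, -0.7]
gripper_width: -0.0002
finger_force: 0.0
```

Request:
play_rows(
  targets=[0.002,0,0,0,1,0,0,0,0,1],
)

```text
clock: 5.85
position: [0.4797, 0.0397, 0.0592]
eef_rot: [-2.849, -1.324, -0.0]
ft_force: [-0.1, 0.4, 0.1]
gripper_width: 0.0003
finger_force: 0.0
```

Request:
play_rows(
  targets=[0.002,0,0,0,1,0,0,0,0,1],
)

```text
clock: 6.1
position: [0.481, 0.0413, 0.0593]
eef_rot: [-2.849, -1.324, -0.0]
ft_force: [-0.0, -0.7, -0.5]
gripper_width: 0.0001
finger_force: 0.0
```

Request:
play_rows(
  targets=[0.002,0,0,0,1,0,0,0,0,1],
)

```text
clock: 6.35
position: [0.4823, 0.0428, 0.0593]
eef_rot: [-2.849, -1.324, -0.0]
ft_force: [0.1, -0.2, 0.9]
gripper_width: -0.0001
finger_force: 0.0
```

Request:
play_rows(
  targets=[0.002,0,0,0,1,0,0,0,0,1],
)

```text
clock: 6.6
position: [0.4836, 0.0443, 0.0593]
eef_rot: [-2.849, -1.324, -0.0]
ft_force: [0.4, -1.0, 0.3]
gripper_width: 0.0001
finger_force: 0.0
```

```bash
python3 st.py
python3 - <<'E'
from rig import optics; import cv2
c=optics.camera('wrist'); cv2.imwrite('pics/w3.png',cv2.resize(c['image'][:,:,::-1],(800,600),interpolation=cv2.INTER_CUBIC))
E
```

```text
6.6 [0.4836 0.0443 0.0593] along 0.0761 push force 0.47 [ 0.39 -0.95  0.27]
```

View pics/w3.png

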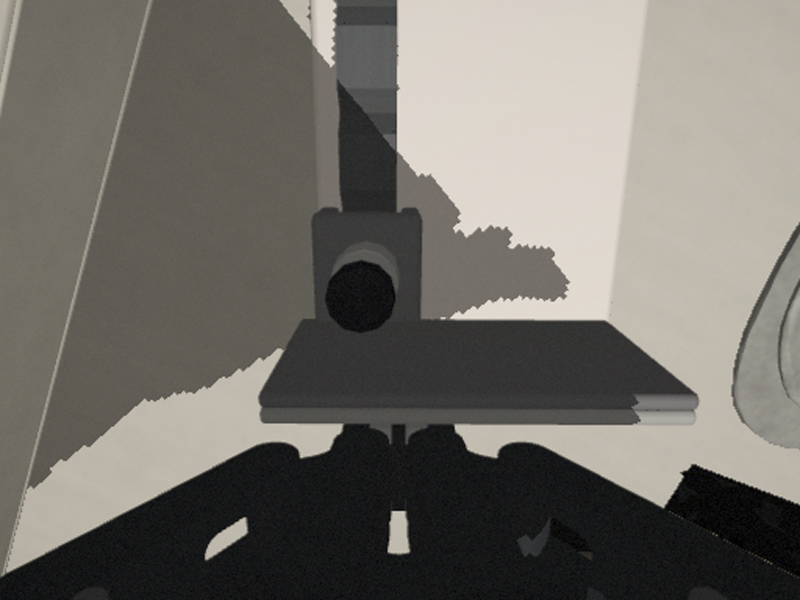

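```bash
cat > w.py <<'E'
import sys
from rig import robot, optics
from h import *
c=optics.camera('wrist');k=512/800
d=np.array([.648,.761,0])
a=lambda q:((q-[.419,-.0006,0])@d).round(4)
for s in sys.argv[1:]:
    u,v,z=map(float,s.split(',')); print(s,a(ray(c,u*k-.2,v*k-.2,z)))
cv2.imwrite('pics/wc.png',cv2.resize(c['image'][0:150,180:300,::-1],(480,600),interpolation=cv2.INTER_CUBIC))
print('tip',a(robot.get_obs()['position']))
E
python3 w.py 480,422,.096 480,409,.096 360,297,.077 360,297,.072 368,15,.034 368,125,.034
```

```text
480,422,.096 0.088
480,409,.096 0.0912
360,297,.077 0.1119
360,297,.072 0.1105
368,15,.034 0.1844
368,125,.034 0.1543
tip 0.076
```

View pics/wc.png

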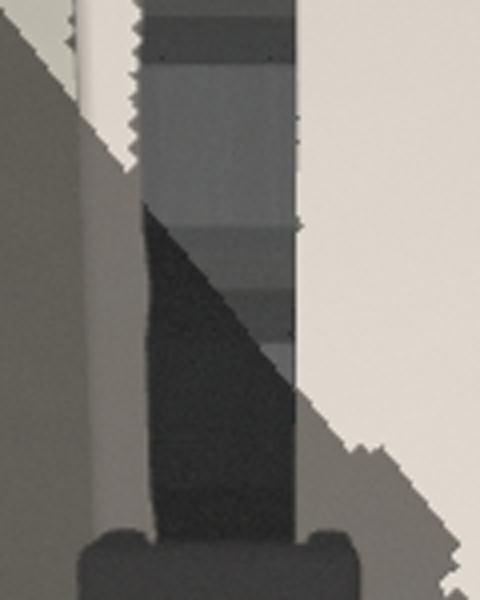

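The notch visible at crop rows 225–342 lies at about 0.158 along the rail. That is where the gauge origin lies, so it is the middle notch, and the pin is now at about 0.112. The stop is therefore near 0.017. I'll push on slowly and recalibrate when it seats in the first notch.

Request:
play_rows(
  targets=[0.002,0,0,0,1,0.002,0,0,0,1,0.002,0,0,0,1,0.002,0,0,0,1],
)

```text
clock: 7.2
position: [0.4888, 0.0504, 0.0593]
eef_rot: [2.849, 1.324, -0.0]
ft_force: [-0.9, -2.4, 1.8]
gripper_width: -0.0002
finger_force: 1.3
```

Request:
play_rows(
  targets=[0.002,0,0,0,1,0.002,0,0,0,1],
)

```text
clock: 7.45
position: [0.4914, 0.0535, 0.0593]
eef_rot: [-2.849, -1.323, -0.0]
ft_force: [-0.6, -0.1, -0.0]
gripper_width: 0.0002
finger_force: 0.2
```

Request:
play_rows(
  targets=[0.001,0,0,0,1,0.001,0,0,0,1],
)

```text
clock: 7.7
position: [0.4926, 0.055, 0.0593]
eef_rot: [-2.849, -1.324, -0.0]
ft_force: [-0.4, 0.2, 0.0]
gripper_width: -0.0002
finger_force: 0.0
```

Request:
play_rows(
  targets=[0.001,0,0,0,1,0.001,0,0,0,1],
)

```text
clock: 7.95
position: [0.4939, 0.0565, 0.0593]
eef_rot: [2.849, 1.324, 0.0]
ft_force: [-1.0, 0.0, -0.5]
gripper_width: -0.0001
finger_force: 0.0
```

Request:
play_rows(
  targets=[0.001,0,0,0,1,0,0,0,0,1],
)

```text
clock: 8.2
position: [0.4945, 0.0572, 0.0593]
eef_rot: [2.849, 1.324, 0.0]
ft_force: [0.3, 0.5, -0.3]
gripper_width: -0.0003
finger_force: 0.0
```

```bash
python3 st.py
```

```text
8.2 [0.4945 0.0572 0.0593] along 0.0929 push force -0.58 [ 0.28  0.52 -0.29]
```

Request:
play_rows(
  targets=[0.001,0,0,0,1,0,0,0,0,1],
)

```text
clock: 8.45
position: [0.4951, 0.058, 0.0593]
eef_rot: [2.849, 1.324, -0.0]
ft_force: [0.4, 0.7, -0.4]
gripper_width: -0.0
finger_force: 0.0
```

Request:
play_rows(
  targets=[0.001,0,0,0,1,0,0,0,0,1],
)

```text
clock: 8.7
position: [0.4954, 0.0583, 0.0592]
eef_rot: [2.849, 1.323, -0.002]
ft_force: [-5.0, -5.5, 2.6]
gripper_width: -0.0001
finger_force: 3.1
```

Request:
play_rows(
  targets=[0.001,0,0,0,1,0,0,0,0,1],
)

```text
clock: 8.95
position: [0.496, 0.059, 0.0593]
eef_rot: [2.849, 1.323, -0.002]
ft_force: [-5.0, -6.2, 3.3]
gripper_width: 0.0003
finger_force: 3.9
```

```bash
python3 st.py
```

```text
8.95 [0.496  0.059  0.0593] along 0.0952 push force 8.02 [-5.05 -6.23  3.33]
```

Re-contact at about 0.094 along means s ≈ tip − 0.061. The push now stands at 8 N on the way out of the first notch.

Request:
play_rows(
  targets=[0.001,0,0,0,1,0.001,0,0,0,1],
)

```text
clock: 9.2
position: [0.4971, 0.0603, 0.0593]
eef_rot: [2.849, 1.323, -0.003]
ft_force: [-6.9, -7.4, 4.6]
gripper_width: 0.0
finger_force: 5.3
```

Request:
play_rows(
  targets=[0.001,0,0,0,1,0.001,0,0,0,1,0.001,0,0,0,1,0,0,0,0,1],
)

```text
clock: 9.7
position: [0.4997, 0.0633, 0.0593]
eef_rot: [2.849, 1.324, -0.0]
ft_force: [-0.2, -1.8, 0.8]
gripper_width: -0.0001
finger_force: 0.9
```

```bash
python3 st.py
```

```text
9.7 [0.4997 0.0633 0.0593] along 0.1009 push force 1.52 [-0.23 -1.8   0.77]
```

Request:
play_rows(
  targets=[0.0015,0,0,0,1,0.0015,0,0,0,1,0.0015,0,0,0,1,0.0015,0,0,0,1,0.0015,0,0,0,1,0.0015,0,0,0,1,0.0015,0,0,0,1,0.0015,0,0,0,1,0.001,0,0,0,1,0.001,0,0,0,1],
)

```text
clock: 10.95
position: [0.5087, 0.074, 0.0593]
eef_rot: [2.849, 1.324, 0.0]
ft_force: [-0.1, -3.0, 0.9]
gripper_width: 0.0001
finger_force: 1.2
```

Request:
play_rows(
  targets=[0.001,0,0,0,1,0.001,0,0,0,1],
)

```text
clock: 11.2
position: [0.51, 0.0756, 0.0593]
eef_rot: [-2.849, -1.324, -0.0]
ft_force: [0.0, -1.9, 0.8]
gripper_width: 0.0
finger_force: 0.8
```

Request:
play_rows(
  targets=[0.001,0,0,0,1,0,0,0,0,1],
)

```text
clock: 11.45
position: [0.5106, 0.0765, 0.0593]
eef_rot: [-2.849, -1.324, -0.0]
ft_force: [0.7, -0.7, -0.2]
gripper_width: -0.0002
finger_force: 0.0
```

```bash
python3 st.py
```

```text
11.45 [0.5106 0.0765 0.0593] along 0.1181 push force 0.11 [ 0.66 -0.71 -0.2 ]
```

Request:
play_rows(
  targets=[0.001,0,0,0,1,0,0,0,0,1],
)

```text
clock: 11.7
position: [0.5113, 0.0772, 0.0593]
eef_rot: [-2.849, -1.324, -0.0]
ft_force: [0.1, 0.6, 0.1]
gripper_width: 0.0002
finger_force: 0.0
```

Request:
play_rows(
  targets=[0.001,0,0,0,1,0,0,0,0,1],
)

```text
clock: 11.95
position: [0.5119, 0.0779, 0.0593]
eef_rot: [-2.849, -1.324, -0.0]
ft_force: [0.2, -0.0, -0.2]
gripper_width: 0.0
finger_force: 0.0
```

Request:
play_rows(
  targets=[0.001,0,0,0,1,0,0,0,0,1,0,0,0,0,1],
)

```text
clock: 12.32
position: [0.5125, 0.0786, 0.0593]
eef_rot: [2.849, 1.324, 0.0]
ft_force: [-0.1, -0.1, -0.1]
gripper_width: -0.0001
finger_force: 0.0
```

```bash
python3 st.py
```

```text
12.325 [0.5125 0.0786 0.0593] along 0.1209 push force 0.13 [-0.13 -0.05 -0.13]
```

The force fell to zero at s ≈ 0.058 and has stayed there, so the pin has dropped into the middle notch. I'll draw straight back, then up, and check.

Request:
play_rows(
  targets=[-0.01,0,0,0,1,-0.02,0,0,0,1,-0.02,0,0,0,1,-0.02,0,0,0,1,0,0,-0.03,0,1,0,0,-0.04,0,1,0,0,-0.04,0,1,0,0,-0.04,0,1,0,0,0,0,1,0,0,0,0,1],
)

```text
clock: 13.58
position: [0.4668, 0.0248, 0.2085]
eef_rot: [-2.849, -1.323, 0.001]
ft_force: [-0.9, 0.3, 1.6]
gripper_width: 0.0003
finger_force: 0.0
```

```bash
python3 st.py
python3 - <<'E'
from rig import optics; import cv2
c=optics.camera('wrist'); cv2.imwrite('pics/w5.png',cv2.resize(c['image'][:,:,::-1],(800,600),interpolation=cv2.INTER_CUBIC))
E
```

```text
13.575 [0.4668 0.0248 0.2085] along 0.0503 push force 0.31 [-0.88  0.35  1.59]
```

View pics/w5.png

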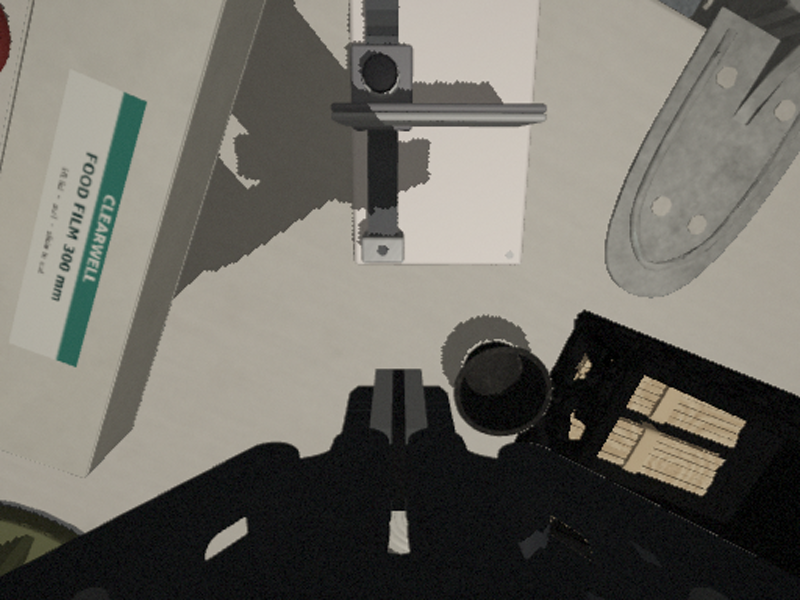

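The hand is clear. The plate is at (440,115) and the knob at (380,72), with the rail empty behind the plate.

```bash
python3 w.py 440,113,.096 440,124,.096 380,72,.072 380,72,.077 435,264,.012
```

```text
440,113,.096 0.1377
440,124,.096 0.133
380,72,.072 0.1582
380,72,.077 0.1576
435,264,.012 0.049
tip 0.0504
```

Plate 0.133 + 0.024 ≈ 0.157 and knob 0.158, against the notch at 0.158, so the pin is seated in the middle notch.

```bash
python3 -c "
from rig import robot; print(robot.hand_in())"
```

```text
the job is handed in; nothing more can be done
None
```

I pushed the stop past the first notch and into the middle one, drew the hand clear and handed the job in; push force and the final picture both put the pin in the middle notch, but no verdict was returned.

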